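Fold the retaining flap down and shut the cover of the parts case

TASK

Close up the small parts case on the bench: first fold its upright inner flap down flat over the parts, and only then swing the hinged cover fully shut over it. Do it all by pushing gently with the fingertips: do not pinch or lift the flap or the cover, do not slam them, and leave the parts in the case and everything else on the bench where they are.

Things in the scene. Friction and masses are not known exactly. Their poses are not given: they have to be found in the camera images.
- case: Grey plastic parts case, fixed on a plain metal block (108 x 62 mm) that lifts its underside 4 to 42 mm above the bench; 132 (x) x 84 (y) mm, open on top, rim 58 mm above its underside, walls 4 mm. Origin: centre of its underside. Its x axis points from the near wall (flap side) to the far wall (cover side), z up; its yaw varies.
- flap (a joint): Hinge of the inner flap, rad: 0 = folded down flat inside the case (rubber-padded end stop), 1.57 = upright, 1.75 = leaning outward at its other stop. Starts at 1.3 to 1.65. It is stiff and stays where it is left; about 1 N at 60 mm from the hinge moves it. Turns about the case's y axis through point flap_hinge.
- cover (a joint): Hinge of the cover, rad: 0 = fully shut (rubber-padded end stop), 1.57 = upright, 1.95 = leaning back at its other stop. Starts at 1.6 to 1.85. It is stiff and stays where it is left; about 2 to 4 N at 100 mm from the hinge moves it. Turns about the case's y axis through point cover_hinge.
- flap_hinge (a point): Middle of the flap's hinge line, just inside the near wall: 57 mm from the case's origin towards -x of the case and 51 mm above it. The flap is a bare metal plate, 83 mm from hinge to free edge, 68 mm wide (along the case's y), 3 mm thick, with a dark rubber pad (80 x 62 x 4 mm) on its other face; 7 mm thick together. Plate: the near face when upright, the upper face when folded.
- flap_edge (a point): Middle of the flap's free edge, on the metal face, 84 mm from the hinge. When upright this is the top of the flap, and the metal face looks away from the cover (to the near side); when folded down it points to +x of the case and the metal face is up, 54 mm above the case's underside.
- cover_hinge (a point): Middle of the cover's hinge line on the far rim: 70 mm from the case's origin towards +x of the case and 60 mm above it. The cover is a grey plastic shell, 140 mm from hinge to free edge, 92 mm wide, 5 mm thick, with a skirt 10 mm deep round its free edges and a dark rubber pad (120 x 74 mm, 4 mm thick) inside; its outer face lies 6 mm outside the plane through the hinge line.
- cover_edge (a point): Middle of the cover's free edge, on its outer face, 140 mm from the hinge. When the cover is open this is its top, and the outer face looks to the far side; when shut it is over the near wall and the outer face is up, 66 mm above the case's underside (two low ribs and two hinge leaves on it rise 1.5 mm more).
- terminal: Green terminal block, 12 x 30 x 11 mm, loose on the floor of the case. Leave alone. Origin: centre of underside.
- capacitor: Black capacitor, 10 x 35 x 10 mm with its leads, loose on the floor of the case. Leave alone. Origin: centre of underside.
- tip_case: Small low case for soldering tips, shut, 70 x 90 x 29 mm (not the case to be closed). Bystander. Origin: centre of underside.
- cleaner_bottle: Standing white dropper bottle, 55 mm across, 122 mm high. Bystander. To its left, 0.42 m and more left of the robot's axis and 0.37 to 0.56 m ahead, stand tall steel posts (0.8 m): come in clear of them. Origin: centre of underside.
- tweezers: Steel tweezers lying on the bench, 126 mm long, 9 mm high. Bystander. Origin: centre of underside.
- relay_bin: Black open-fronted bin of small blue parts, 160 x 105 x 80 mm. (Like bins hang at the left behind the case, from 0.57 m ahead and 0.15 m left of the robot, 0.10 to 0.20 m above the bench: keep the gripper's body clear of them.) Bystander. Origin: centre of underside.

How it is judged:
By the outcome, as a careful person would: the job done as asked, in the order asked, and still so for the second after the job is handed in, with the robot touching nothing.
It also fails if it takes over 53 s, if anything falls off the work surface, if the arm or the gripper's body presses on something with over 40 N, if the wrist force passes 120 N, or if a joint passes its speed limit or range.

ROBOT

A 7-joint arm with a two-finger parallel gripper is mounted at the origin on the work surface; the furniture and walls round the work are solid. World frame = base frame: x ahead of the robot, y to its left, z up, the work surface at z = 0. Lengths are in m, angles in rad, forces in N, time in s.
With the tool pointing down it reaches from about 0.4 to 0.85 m from the base axis. Payload 4.5 kg.
Tool frame: the origin (TCP) lies between the finger pads; the fingertips stand 11 mm ahead of it and the grasp point (between the pads) lies 8 mm behind it; z points along the fingers, y is the direction in which the jaws open and shut (so a half turn about z gives the same grasp; the last joint's range is limited). The gripper opens to 88 mm and grips with 3 to 60 N. Pads are 18 mm wide; open, the fingers measure 123 mm over their backs; the gripper's body (75 mm by 187 mm) begins 45 mm behind the grasp point.
Start: joints at [1.366, 0.689, -0.195, 1.565, 0.157, 0.902, -0.215], TCP at [0.148, -0.607, 0.25] pointing down, gripper open.
Joint ranges: [-3.01, 3.01], [-0.46, 2.08], [-1.47, 1.51], [0.13, 2.56], [-1, 4.14], [0.04, 2.09], [-2.66, 2.66]. Speed limits (rad/s): [2.57, 2.57, 3.14, 3.14, 3.14, 3.14, 3.14].

INTERFACE

Orientations are given as a unit quaternion [w, x, y, z].
In Python, from station import sensors, vision, order gives the robot as it stands.
- The arm moves only by the shell command python3 -m crank 'ROWS' [FORCE]. ROWS is JSON, a list of rows, each an object of numbers: "rx", "ry", "rz": the turn, a rotation vector about the tool's x, y, z each as a share of 360 degrees, from -1 to 1; "tx", "ty", "tz": the shift along the tool's x, y, z each as a share of 0.5 m, from -1 to 1; "claw": the opening, from -1 (shut) to 1 (fully open). In form: [{"rx": .., "ry": .., "rz": .., "tx": .., "ty": .., "tz": .., "claw": ..}, ...]. A call has 1 to 10 rows; each row is the pose to reach, as a shift and turn from the pose commanded when the call began, along the tool's axes at that moment, turning the shorter way round; what a row does not reach only later rows make up. A row lasts 1/8 s, in which the tool goes at most 62.5 mm and 10.7 degrees, less where a joint would pass 70% of its speed; a pose out of reach is approached as far as the arm can. A call with a number of a shift or a turn outside -1 to 1 is refused whole. A call with a gripper value outside its range is refused whole. The fingers move at their own pace and stop on an object; FORCE is the grip in N (left out, the last holds). Time passes only in rows, so rows that repeat a pose let the fingers close. It gives the time, the measured TCP pose, the force and the opening at its end, in the units of the state.
- sensors.sense(): the state, without advancing time (a new reading comes with each control period).
- vision.camera(name): name is "scene" or "top" or "wrist"; returns the picture (480x640x3 uint8, red, green, blue); there is no depth.
- vision.camera_model(name): a dict with "mtx" (3x3 intrinsics, pixels), "position" and "orientation" of the camera in the world; the wrist camera has in their place "T_tool_cam" (4x4, takes a point from camera to tool coordinates, whose origin is the TCP and whose axes are the flange's). Camera axes: x right, y down, z forward; pixel columns grow to the right and rows downward; lengths in m; the calibration is good to about 2 mm. A picture is of the moment at which its call begins: read the wrist's pose just before it. camera_model takes no time and is no camera call.
- order.finish_job(): hands the job in, once; it reports no verdict.
The state is a dict: "clock": time; "joints": joint angles; "joint_vel": joint speeds; "joint_torque": joint torques, N m; "eef_pos": TCP position; "orientation": TCP orientation; "ft_force": force on the tool from outside, world axes, zero at the start; "moment": the same for the moment, N m; "grip_width": opening from 0.0 (shut) to 1.0 (fully open).
Only numpy, scipy, OpenCV 4.12 (cv2) and the standard library are available. Lean on these libraries where they do the work, as an engineer would, in place of code of your own. Each camera call takes 0.05 s, during which the arm holds its last target.

## Working session

There is one attempt and no reset: what is moved stays moved. The work goes in short steps, Python scripts to look and compute and a shell command to move; the robot and the scene stay as the last step left them, time stands still between calls to the robot, and variables do not carry over. Pictures are saved under pics/ and viewed, and the job is handed in when it is done.

```bash
ls; mkdir -p pics
python3 - <<'E'
from station import sensors, vision
import cv2
s=sensors.sense(); print(s)
for n in ["scene","top","wrist"]:
    im=vision.camera(n); cv2.imwrite(f"pics/{n}0.png",im[:,:,::-1]); print(n,vision.camera_model(n))
E
```

```text
pics
{'clock': 0.0, 'joints': array([ 1.36581271,  0.69002147, -0.19450441,  1.5663449 ,  0.15730141,
        0.90251801, -0.21510715]), 'joint_vel': array([-0.00089204, -0.00028175, -0.00186539,  0.00021652, -0.00072312,
       -0.00012826, -0.00079042]), 'joint_torque': array([ 2.13850208e-04, -5.27559829e+01, -1.26674552e+00, -1.53425467e+01,
       -5.27042302e-02,  6.60201695e-03,  1.60211484e-04]), 'eef_pos': array([ 0.1476242 , -0.60667295,  0.24888616]), 'orientation': array([-9.31971309e-04,  9.92876592e-01,  1.19143490e-01, -1.84351437e-04]), 'ft_force': array([-0.12465464,  0.09635124,  0.74692887]), 'moment': array([ 0.01013102, -0.02493492, -0.00174504]), 'grip_width': 1.000477757437241}
scene {'mtx': array([[436.83371352,   0.        , 322.96145583],
       [  0.        , 436.83371352, 234.01134413],
       [  0.        ,   0.        ,   1.        ]]), 'position': array([ 0.10076641, -0.44635668,  0.64445713]), 'orientation': array([-0.38536464,  0.83832942, -0.35242556,  0.15650592])}
top {'mtx': array([[608.71681208,   0.        , 330.11587056],
       [  0.        , 608.71681208, 234.44020893],
       [  0.        ,   0.        ,   1.        ]]), 'position': array([0.31709722, 0.0103812 , 1.2218623 ]), 'orientation': array([ 0.06905609, -0.69453224,  0.71214431, -0.07554271])}
wrist {'mtx': array([[383.81103105,   0.        , 328.20141478],
       [  0.        , 383.81103105, 239.55422738],
       [  0.        ,   0.        ,   1.        ]]), 'T_tool_cam': array([[-1.91810610e-04, -9.66730281e-01, -2.55797823e-01,
         6.62493685e-02],
       [ 9.99999979e-01, -1.67838753e-04, -1.15543598e-04,
         5.92758816e-04],
       [ 6.87667074e-05, -2.55797840e-01,  9.66730294e-01,
        -1.34796417e-01],
       [ 0.00000000e+00,  0.00000000e+00,  0.00000000e+00,
         1.00000000e+00]])}
```

View pics/scene0.png

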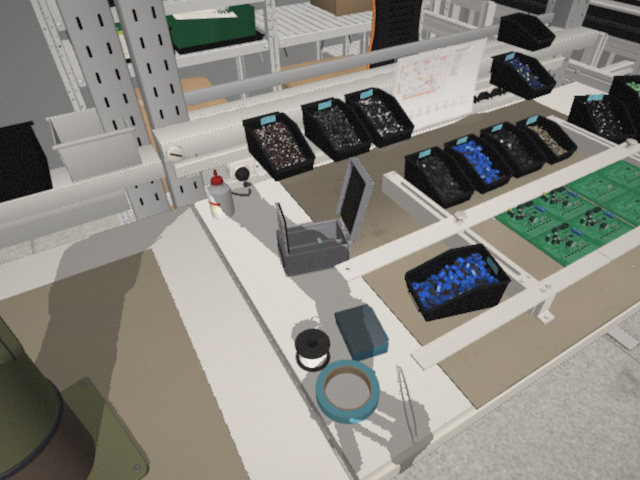

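View pics/top0.png

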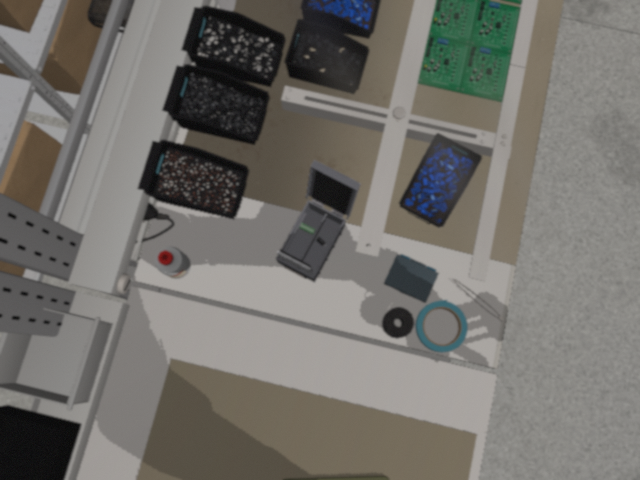

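The case sits at about (315,245) in the top picture and (312,245) in the scene picture, with the flap and cover open. I'll enlarge both.

Run:
```python
import cv2
a=cv2.imread("pics/top0.png")[150:290,260:380]; cv2.imwrite("pics/topz.png",cv2.resize(a,None,fx=4.2,fy=4.2,interpolation=cv2.INTER_CUBIC))
a=cv2.imread("pics/scene0.png")[150:290,260:390]; cv2.imwrite("pics/scenez.png",cv2.resize(a,None,fx=4.2,fy=4.2,interpolation=cv2.INTER_CUBIC))
```

```text
(no output)
```

View pics/topz.png

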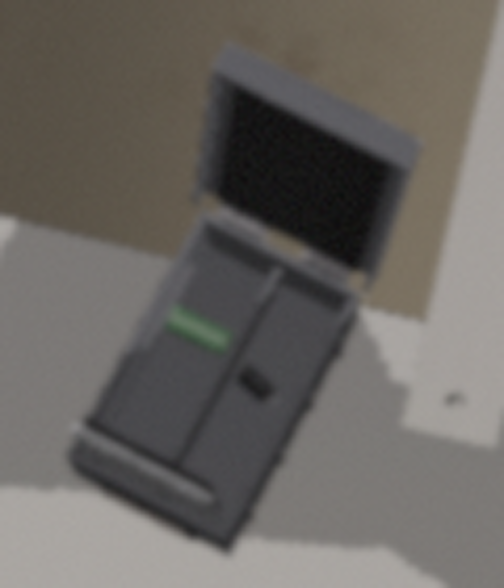

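View pics/scenez.png

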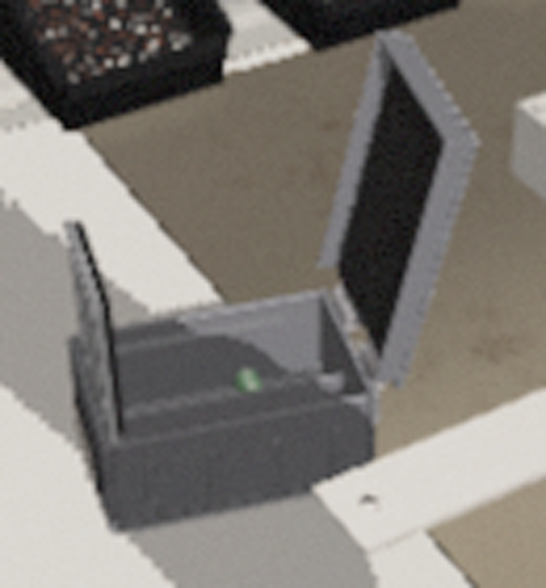

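```bash
cat > h.py <<'E'
import numpy as np, cv2
from station import sensors, vision
from scipy.spatial.transform import Rotation as R
def q2R(q): return R.from_quat([q[1],q[2],q[3],q[0]]).as_matrix()
def cam(n,s=None):
    m=vision.camera_model(n)
    if n=="wrist":
        s=s or sensors.sense(); Rt=q2R(s["orientation"]); T=m["T_tool_cam"]
        return m["mtx"],Rt@T[:3,:3],s["eef_pos"]+Rt@T[:3,3]
    return m["mtx"],q2R(m["orientation"]),m["position"]
def ray(c,p):
    d=c[1]@np.linalg.solve(c[0],[p[0],p[1],1]); return c[2],d/np.linalg.norm(d)
def plane(c,p,z):
    o,d=ray(c,p); return o+d*(z-o[2])/d[2]
def tri(rs):
    A=sum(np.eye(3)-np.outer(d,d) for o,d in rs); b=sum((np.eye(3)-np.outer(d,d))@o for o,d in rs)
    x=np.linalg.solve(A,b); return x,[np.linalg.norm((np.eye(3)-np.outer(d,d))@(x-o)) for o,d in rs]
def proj(c,X):
    p=c[1].T@(np.asarray(X)-c[2]); p=c[0]@p; return p[:2]/p[2]
E
python3 - <<'E'
from h import *
np.set_printoptions(precision=4,suppress=True)
t=cam("top"); s=cam("scene")
print("axes top",t[1][:,2],"scene",s[1][:,2])
T=lambda p:(260+p[0]/4.2,150+p[1]/4.2)
S=lambda p:(260+p[0]/4.2,150+p[1]/4.2)
pts={"NL":((72,458),(72,340)),"NR":((230,548),(115,440)),"FR":((358,303),(375,398)),"FL":((205,215),(325,290)),
"coverL":((232,45),(388,32)),"coverR":((418,148),(472,140)),"flapL":((76,428),(72,224)),}
for k,(a,b) in pts.items():
    x,e=tri([ray(t,T(a)),ray(s,S(b))]); print(k,x,np.array(e)*1e3)
E
```

```text
axes top [ 0.2033 -0.0117 -0.979 ] scene [ 0.534   0.5358 -0.654 ]
NL [0.5115 0.0989 0.0693] [0.9551 0.9551]
NR [0.4702 0.0257 0.0783] [4.3642 4.3642]
FR [ 0.5813 -0.0344  0.0699] [1.6663 1.6663]
FL [0.624  0.0362 0.0703] [0.5872 0.5872]
coverL [0.6556 0.0232 0.2109] [3.7776 3.7776]
coverR [ 0.6138 -0.0553  0.2082] [0.7231 0.7231]
flapL [0.5123 0.0913 0.1428] [1.1179 1.1179]
```

Run:
```python
import cv2
a=cv2.imread("pics/top0.png")[90:300,330:520]; cv2.imwrite("pics/topr.png",cv2.resize(a,None,fx=2.8,fy=2.8,interpolation=cv2.INTER_CUBIC))
a=cv2.imread("pics/scene0.png")[130:380,320:560]; cv2.imwrite("pics/scener.png",cv2.resize(a,None,fx=2.4,fy=2.4,interpolation=cv2.INTER_CUBIC))
```

```text
(no output)
```

View pics/topr.png

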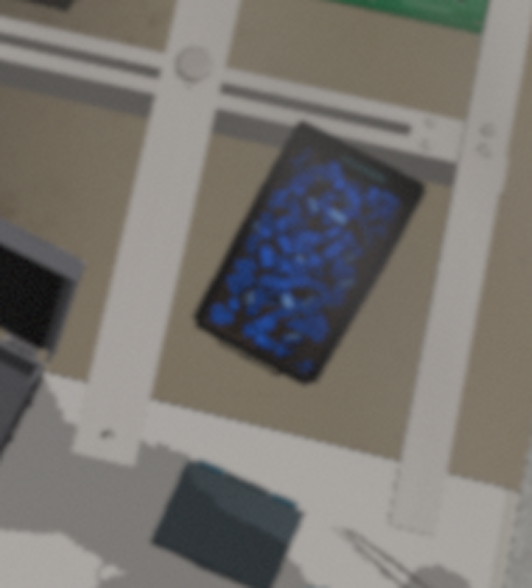

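View pics/scener.png

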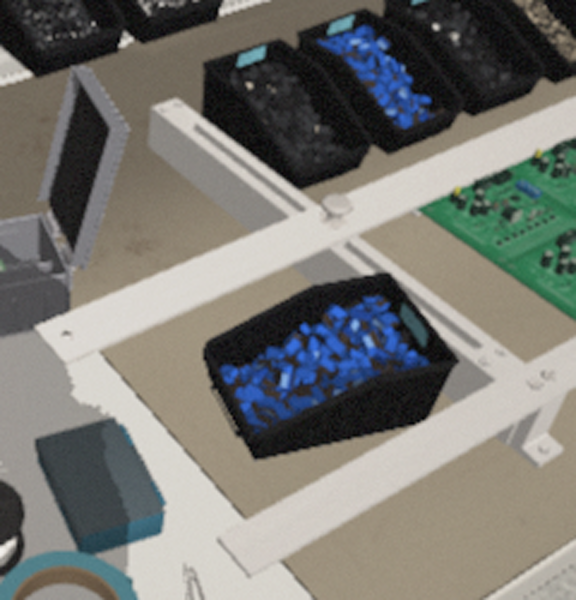

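Run:
```python
from h import *
np.set_printoptions(precision=4,suppress=True)
t=cam("top"); s=cam("scene")
for n,a,b in [("hole",(368.2,244.6),(347.9,269.6)),("knob",(398.9,112.1),(460.4,216.3)),("barend",(330-48/1,95),(320+165/2.4,130+103/2.4)),("railcornL",(330+72/2.8,90+452/2.8),(320+38/2.4,130+325/2.4))]:
    x,e=tri([ray(t,a),ray(s,b)]); print(n,x,np.array(e)*1e3)
```

```text
hole [ 0.5348 -0.0761  0.0652] [0.712 0.712]
knob [ 0.8017 -0.1474  0.0777] [0.1983 0.1983]
barend [0.8584 0.0859 0.0518] [3.2118 3.2118]
railcornL [ 0.5236 -0.0528  0.0672] [1.6523 1.6523]
```

```bash
cat >> h.py <<'E'
import json,os
C=np.array([0.547,0.0315,0.012]); YAW=-0.52
if os.path.exists("case.json"):
    _d=json.load(open("case.json")); C=np.array(_d["C"]); YAW=_d["yaw"]
Rc=lambda: R.from_euler("z",YAW).as_matrix()
def w(x,y,z): return C+Rc()@np.array([x,y,z])
def toc(p): return Rc().T@(np.asarray(p)-C)
def Rtool(tilt=0,flip=True):
    # tool z down, tool x toward -case x ; tilt>0: fingers point toward +case x
    X=np.array([-1,0,0.]);Z=np.array([0,0,-1.]);Y=np.cross(Z,X)
    M=np.stack([X,Y,Z],1)
    return Rc()@R.from_euler("y",-tilt).as_matrix()@M
def row(pos,Rt,s=None):
    s=s or sensors.sense(); R0=q2R(s["orientation"])
    t=R0.T@(np.asarray(pos)-s["eef_pos"])/0.5
    r=R.from_matrix(R0.T@Rt).as_rotvec()/(2*np.pi)
    return np.round(np.r_[r,t],4)
def st():
    s=sensors.sense(); print("t",round(s["clock"],2),"case-frame tcp",toc(s["eef_pos"]).round(4),"z",s["eef_pos"][2].round(4),"f",s["ft_force"].round(2),"j",s["joints"].round(2),"g",round(s["grip_width"],2)); return s
E
python3 - <<'E'
from h import *
np.set_printoptions(precision=4,suppress=True)
st(); print(Rtool(0.3)[:,2])
print(row([0.40,-0.30,0.28],Rtool()))
print(w(-.13,0,.238),row(w(-.13,0,0.25),Rtool()))
E
```

```text
t 0.15 case-frame tcp [-0.0294 -0.7524  0.2371] z 0.2491 f [ 0.71 -0.44 -1.56] j [ 1.37  0.69 -0.19  1.57  0.16  0.9  -0.22] g 1.0
[ 0.2565 -0.1468 -0.9553]
[-0.0001 -0.0003 -0.3792  0.6355 -0.4769 -0.0612]
[0.4342 0.0961 0.25  ] [-0.0001 -0.0003 -0.3792  0.8894 -1.2304 -0.0242]
```

```bash
python3 -m crank '[{"rz":-0.1,"tx":0.635,"ty":-0.477,"tz":-0.06,"claw":-1},{"rz":-0.2,"tx":0.635,"ty":-0.477,"tz":-0.06,"claw":-1},{"rz":-0.25,"tx":0.635,"ty":-0.477,"tz":-0.06,"claw":-1},{"rz":-0.3,"tx":0.635,"ty":-0.477,"tz":-0.06,"claw":-1},{"rz":-0.379,"tx":0.635,"ty":-0.477,"tz":-0.06,"claw":-1},{"rz":-0.379,"tx":0.635,"ty":-0.477,"tz":-0.06,"claw":-1},{"rz":-0.379,"tx":0.635,"ty":-0.477,"tz":-0.06,"claw":-1},{"rz":-0.379,"tx":0.635,"ty":-0.477,"tz":-0.06,"claw":-1}]'
python3 - <<'E'
from h import *
np.set_printoptions(precision=4,suppress=True)
st()
print(row(w(-.13,0,0.25),Rtool()))
E
```

```text
t 0.15 case-frame tcp [-0.0294 -0.7524  0.2371] z 0.2491 f [ 0.71 -0.44 -1.56] j [ 1.37  0.69 -0.19  1.57  0.16  0.9  -0.22] g 1.0
[-0.0001 -0.0003 -0.3792  0.8894 -1.2304 -0.0242]invalid input at $[0]: expected keys rx, ry, rz, tx, ty, tz, claw
```

All seven keys are needed in every row.

```bash
python3 -m crank '[{"rx":0,"ry":0,"rz":-0.1,"tx":0.635,"ty":-0.477,"tz":-0.06,"claw":-1},{"rx":0,"ry":0,"rz":-0.2,"tx":0.635,"ty":-0.477,"tz":-0.06,"claw":-1},{"rx":0,"ry":0,"rz":-0.25,"tx":0.635,"ty":-0.477,"tz":-0.06,"claw":-1},{"rx":0,"ry":0,"rz":-0.3,"tx":0.635,"ty":-0.477,"tz":-0.06,"claw":-1},{"rx":0,"ry":0,"rz":-0.379,"tx":0.635,"ty":-0.477,"tz":-0.06,"claw":-1},{"rx":0,"ry":0,"rz":-0.379,"tx":0.635,"ty":-0.477,"tz":-0.06,"claw":-1},{"rx":0,"ry":0,"rz":-0.379,"tx":0.635,"ty":-0.477,"tz":-0.06,"claw":-1},{"rx":0,"ry":0,"rz":-0.379,"tx":0.635,"ty":-0.477,"tz":-0.06,"claw":-1}]' 10
python3 - <<'E'
from h import *
np.set_printoptions(precision=4,suppress=True)
st()
print(row(w(-.13,0,0.25),Rtool()))
E
```

```text
clock: 1.15
eef_pos: [0.4018, -0.298, 0.2801]
orientation: [0.0, 0.641, 0.768, 0.001]
ft_force: [-1.2, -0.7, -0.8]
grip_width: 0.117
t 1.15 case-frame tcp [ 0.0377 -0.3581  0.2681] z 0.2801 f [-1.19 -0.68 -0.81] j [ 0.95  0.54 -0.63  1.88  0.42  0.85  0.29] g 0.12
[ 0.0002  0.0001 -0.1387  0.7639  0.2044  0.0366]
```

```bash
python3 -m crank '[{"rx":0,"ry":0,"rz":-0.07,"tx":0.4,"ty":0.1,"tz":0.03,"claw":-1},{"rx":0,"ry":0,"rz":-0.139,"tx":0.764,"ty":0.204,"tz":0.03,"claw":-1},{"rx":0,"ry":0,"rz":-0.139,"tx":0.764,"ty":0.204,"tz":0.03,"claw":-1},{"rx":0,"ry":0,"rz":-0.139,"tx":0.764,"ty":0.204,"tz":0.03,"claw":-1},{"rx":0,"ry":0,"rz":-0.139,"tx":0.764,"ty":0.204,"tz":0.03,"claw":-1},{"rx":0,"ry":0,"rz":-0.139,"tx":0.764,"ty":0.204,"tz":0.03,"claw":-1},{"rx":0,"ry":0,"rz":-0.139,"tx":0.764,"ty":0.204,"tz":0.03,"claw":-1},{"rx":0,"ry":0,"rz":-0.139,"tx":0.764,"ty":0.204,"tz":0.03,"claw":-1}]'
python3 - <<'E'
from h import *
np.set_printoptions(precision=4,suppress=True)
s=st()
print(row(w(-.13,0,0.25),Rtool()))
cv2.imwrite("pics/w1.png",vision.camera("wrist")[:,:,::-1])
np.savez("w1.npz",p=s["eef_pos"],q=s["orientation"])
E
```

```text
clock: 2.15
eef_pos: [0.4365, 0.0948, 0.2647]
orientation: [-0.0, 0.26, 0.966, 0.0]
ft_force: [-0.7, -0.4, 0.4]
grip_width: 0.006
t 2.15 case-frame tcp [-0.1273  0.      0.2527] z 0.2647 f [-0.68 -0.44  0.39] j [ 0.23  0.54 -0.84  2.04  0.56  0.8   0.1 ] g 0.01
[ 0.0001 -0.     -0.0009  0.0053 -0.0001  0.0054]
```

View pics/w1.png

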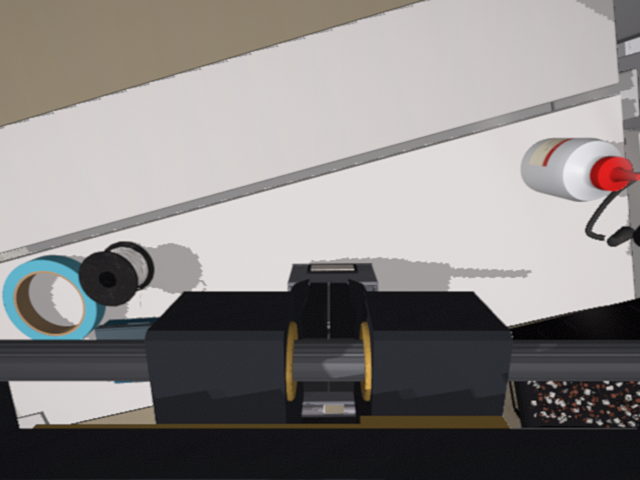

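The picture only shows the near side, with the gripper hiding the case. I'll use the scene view for checks. Next I descend just short of the flap.

```bash
python3 -m crank '[{"rx":0,"ry":0,"rz":0,"tx":0.02,"ty":0,"tz":0.12,"claw":-1},{"rx":0,"ry":0,"rz":0,"tx":-0.045,"ty":0,"tz":0.24,"claw":-1},{"rx":0,"ry":0,"rz":0,"tx":-0.045,"ty":0,"tz":0.255,"claw":-1},{"rx":0,"ry":0,"rz":0,"tx":-0.045,"ty":0,"tz":0.255,"claw":-1},{"rx":0,"ry":0,"rz":0,"tx":-0.045,"ty":0,"tz":0.255,"claw":-1}]'
python3 - <<'E'
from h import *
s=st()
a=vision.camera("scene")[:,:,::-1]; cv2.imwrite("pics/s2.png",cv2.resize(a[130:310,220:420],None,fx=3,fy=3,interpolation=cv2.INTER_CUBIC))
a=vision.camera("top")[:,:,::-1]; cv2.imwrite("pics/t2.png",cv2.resize(a[130:310,220:420],None,fx=3,fy=3,interpolation=cv2.INTER_CUBIC))
E
```

```text
clock: 2.82
eef_pos: [0.4563, 0.0822, 0.1388]
orientation: [0.001, 0.262, 0.965, 0.001]
ft_force: [-0.7, -0.7, 0.3]
grip_width: 0.008
t 2.83 case-frame tcp [-0.1039 -0.001   0.1268] z 0.1388 f [-0.65 -0.7   0.33] j [ 0.1   0.74 -0.61  2.13  0.87  0.53 -0.13] g 0.01
```

View pics/s2.png

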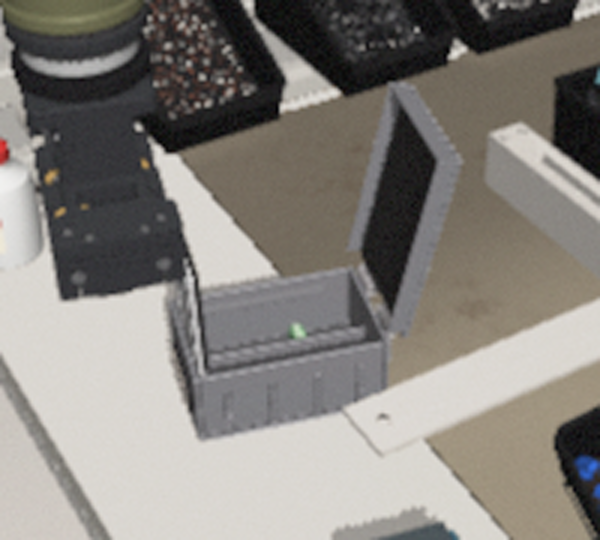

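View pics/t2.png

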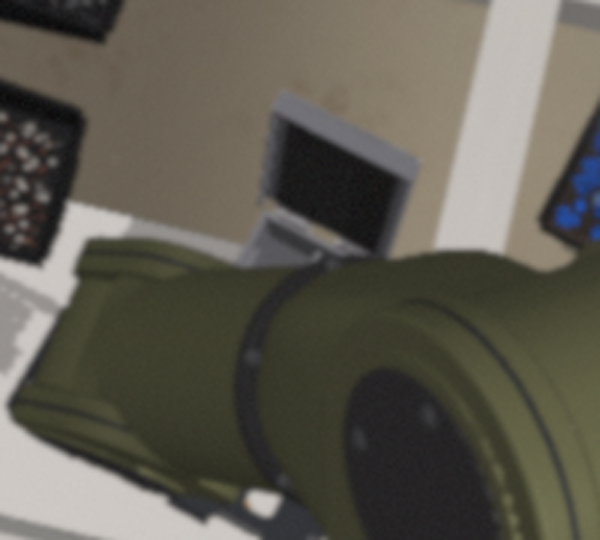

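```bash
python3 - <<'E'
from h import *
np.set_printoptions(precision=4,suppress=True)
s=st(); c=toc(s["eef_pos"])
def path(th,r=0.062,tip=0.009):
    H=np.array([-.057,.051]); P=H+r*np.array([np.cos(th),np.sin(th)])+.003*np.array([-np.sin(th),np.cos(th)])
    return P[0]-tip,P[1]+.011
for th in [1.6,1.5,1.4,1.3,1.2,1.1,1.0,.9,.8,.7,.6,.5,.4,.3,.2,.1,.05,0]:
    x,z=path(th); print(th,"tx",round(-(x-c[0])/.5,3),"tz",round(-(z-c[2])/.5,3),"case",round(x,4),round(z,4))
E
python3 -m crank '[{"rx":0,"ry":0,"rz":0,"tx":-0.02,"ty":-0.002,"tz":0.005,"claw":-1},{"rx":0,"ry":0,"rz":0,"tx":-0.04,"ty":-0.002,"tz":0.005,"claw":-1},{"rx":0,"ry":0,"rz":0,"tx":-0.05,"ty":-0.002,"tz":0.005,"claw":-1},{"rx":0,"ry":0,"rz":0,"tx":-0.057,"ty":-0.002,"tz":0.005,"claw":-1},{"rx":0,"ry":0,"rz":0,"tx":-0.064,"ty":-0.002,"tz":0.005,"claw":-1}]'; python3 -c "
from h import *
st()"
```

```text
t 2.92 case-frame tcp [-0.1038 -0.0009  0.1268] z 0.1388 f [ 0.75 -0.   -0.47] j [ 0.1   0.74 -0.61  2.13  0.87  0.53 -0.13] g 0.01
1.6 tx -0.066 tz 0.006 case -0.0708 0.1239
1.5 tx -0.078 tz 0.005 case -0.0646 0.1241
1.4 tx -0.091 tz 0.006 case -0.0584 0.1236
1.3 tx -0.103 tz 0.008 case -0.0523 0.1225
1.2 tx -0.115 tz 0.012 case -0.0463 0.1209
1.1 tx -0.126 tz 0.016 case -0.0406 0.1186
1.0 tx -0.138 tz 0.022 case -0.035 0.1158
0.9 tx -0.148 tz 0.029 case -0.0298 0.1124
0.8 tx -0.158 tz 0.036 case -0.025 0.1086
0.7 tx -0.167 tz 0.045 case -0.0205 0.1042
0.6 tx -0.175 tz 0.055 case -0.0165 0.0995
0.5 tx -0.182 tz 0.065 case -0.013 0.0944
0.4 tx -0.187 tz 0.076 case -0.0101 0.0889
0.3 tx -0.192 tz 0.087 case -0.0077 0.0832
0.2 tx -0.196 tz 0.099 case -0.0058 0.0773
0.1 tx -0.198 tz 0.111 case -0.0046 0.0712
0.05 tx -0.199 tz 0.117 case -0.0042 0.0681
0 tx -0.2 tz 0.124 case -0.004 0.065
clock: 3.55
eef_pos: [0.4832, 0.0648, 0.1346]
orientation: [-0.0, 0.262, 0.965, 0.0]
ft_force: [0.1, -0.7, 0.5]
grip_width: 0.004
t 3.55 case-frame tcp [-0.0719 -0.0028  0.1226] z 0.1346 f [ 0.11 -0.69  0.49] j [ 0.15  0.78 -0.63  2.06  0.85  0.58 -0.04] g 0.0
```

```bash
python3 -m crank '[{"rx":0,"ry":0,"rz":0,"tx":-0.008,"ty":0.005,"tz":-0.001,"claw":-1},{"rx":0,"ry":0,"rz":0,"tx":-0.016,"ty":0.005,"tz":-0.001,"claw":-1},{"rx":0,"ry":0,"rz":0,"tx":-0.024,"ty":0.005,"tz":-0.001,"claw":-1},{"rx":0,"ry":0,"rz":0,"tx":-0.032,"ty":0.005,"tz":-0.001,"claw":-1},{"rx":0,"ry":0,"rz":0,"tx":-0.04,"ty":0.005,"tz":0,"claw":-1}]'
python3 - <<'E'
from h import *
s=st()
a=vision.camera("scene")[:,:,::-1]; cv2.imwrite("pics/s3.png",cv2.resize(a[130:310,220:420],None,fx=3,fy=3,interpolation=cv2.INTER_CUBIC))
st()
E
```

```text
clock: 4.18
eef_pos: [0.502, 0.0569, 0.1347]
orientation: [0.0, 0.262, 0.965, 0.0]
ft_force: [-1.2, -0.1, -1.5]
grip_width: 0.01
t 4.17 case-frame tcp [-0.0517 -0.0004  0.1227] z 0.1347 f [-1.21 -0.09 -1.47] j [ 0.18  0.79 -0.64  2.01  0.83  0.62  0.01] g 0.01
t 4.22 case-frame tcp [-0.0511 -0.0004  0.1226] z 0.1346 f [0.24 1.25 0.13] j [ 0.18  0.79 -0.64  2.01  0.83  0.62  0.01] g 0.0
```

View pics/s3.png

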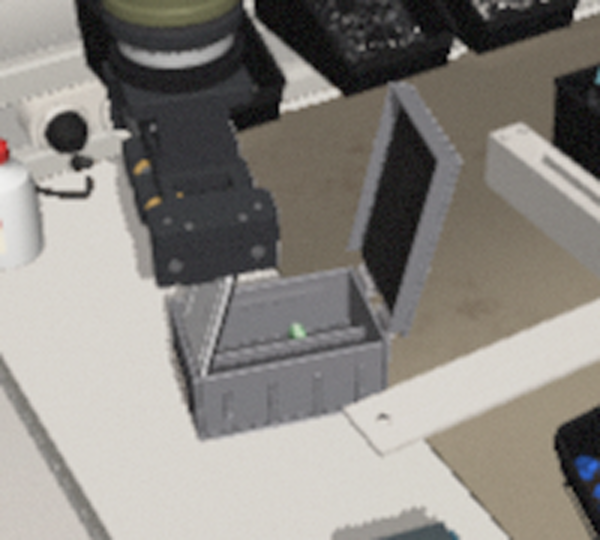

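The flap (top at about (235,280)) has begun to lean in. I'll continue along the arc.

```bash
python3 -m crank '[{"rx":0,"ry":0,"rz":0,"tx":-0.010,"ty":0.001,"tz":0.004,"claw":-1},{"rx":0,"ry":0,"rz":0,"tx":-0.021,"ty":0.001,"tz":0.008,"claw":-1},{"rx":0,"ry":0,"rz":0,"tx":-0.033,"ty":0.001,"tz":0.014,"claw":-1},{"rx":0,"ry":0,"rz":0,"tx":-0.043,"ty":0.001,"tz":0.021,"claw":-1},{"rx":0,"ry":0,"rz":0,"tx":-0.053,"ty":0.001,"tz":0.028,"claw":-1},{"rx":0,"ry":0,"rz":0,"tx":-0.062,"ty":0.001,"tz":0.037,"claw":-1},{"rx":0,"ry":0,"rz":0,"tx":-0.070,"ty":0.001,"tz":0.047,"claw":-1},{"rx":0,"ry":0,"rz":0,"tx":-0.077,"ty":0.001,"tz":0.057,"claw":-1}]'
python3 - <<'E'
from h import *
s=st()
a=vision.camera("scene")[:,:,::-1]; cv2.imwrite("pics/s4.png",cv2.resize(a[130:310,220:420],None,fx=3,fy=3,interpolation=cv2.INTER_CUBIC))
st()
E
```

```text
clock: 5.22
eef_pos: [0.5355, 0.0378, 0.1059]
orientation: [0.0, 0.262, 0.965, 0.0]
ft_force: [0.7, 0.7, 1.1]
grip_width: 0.003
t 5.22 case-frame tcp [-0.0131 -0.0002  0.0939] z 0.1059 f [0.66 0.65 1.14] j [ 0.21  0.87 -0.62  1.93  0.85  0.63  0.07] g 0.0
t 5.28 case-frame tcp [-0.0129 -0.0006  0.0933] z 0.1053 f [ 0.48  0.26 -0.56] j [ 0.21  0.87 -0.62  1.93  0.85  0.63  0.07] g 0.01
```

View pics/s4.png

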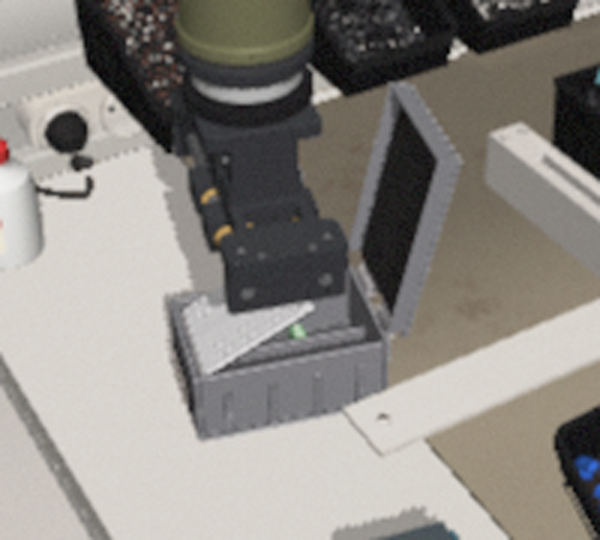

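The flap is about 27° from flat, and the gripper body is clear of the cover. I'll carry on more slowly.

```bash
python3 -m crank '[{"rx":0,"ry":0,"rz":0,"tx":-0.006,"ty":0.001,"tz":0.009,"claw":-1},{"rx":0,"ry":0,"rz":0,"tx":-0.009,"ty":0.001,"tz":0.016,"claw":-1},{"rx":0,"ry":0,"rz":0,"tx":-0.011,"ty":0.001,"tz":0.022,"claw":-1},{"rx":0,"ry":0,"rz":0,"tx":-0.013,"ty":0.001,"tz":0.028,"claw":-1},{"rx":0,"ry":0,"rz":0,"tx":-0.015,"ty":0.001,"tz":0.034,"claw":-1},{"rx":0,"ry":0,"rz":0,"tx":-0.016,"ty":0.001,"tz":0.039,"claw":-1},{"rx":0,"ry":0,"rz":0,"tx":-0.017,"ty":0.001,"tz":0.043,"claw":-1},{"rx":0,"ry":0,"rz":0,"tx":-0.017,"ty":0.001,"tz":0.046,"claw":-1}]'
python3 - <<'E'
from h import *
s=st()
a=vision.camera("scene")[:,:,::-1]; cv2.imwrite("pics/s5.png",cv2.resize(a[130:310,220:420],None,fx=3,fy=3,interpolation=cv2.INTER_CUBIC))
st()
E
```

```text
clock: 6.28
eef_pos: [0.5429, 0.034, 0.0831]
orientation: [0.0, 0.262, 0.965, 0.0]
ft_force: [-0.6, 0.4, -0.2]
grip_width: 0.006
t 6.28 case-frame tcp [-0.0048  0.0001  0.0711] z 0.0831 f [-0.64  0.38 -0.23] j [ 0.2   0.91 -0.59  1.92  0.89  0.6   0.05] g 0.01
t 6.33 case-frame tcp [-0.0049  0.0002  0.071 ] z 0.083 f [ 0.89 -0.53 -0.35] j [ 0.2   0.91 -0.59  1.92  0.89  0.6   0.05] g 0.01
```

View pics/s5.png

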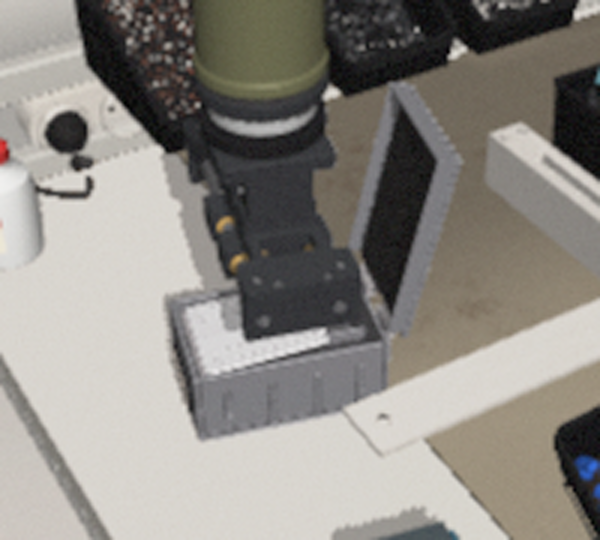

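```bash
python3 -m crank '[{"rx":0,"ry":0,"rz":0,"tx":0,"ty":0,"tz":0.002,"claw":-1},{"rx":0,"ry":0,"rz":0,"tx":0,"ty":0,"tz":0.004,"claw":-1},{"rx":0,"ry":0,"rz":0,"tx":0,"ty":0,"tz":0.006,"claw":-1},{"rx":0,"ry":0,"rz":0,"tx":0,"ty":0,"tz":0.008,"claw":-1}]'; python3 -m crank '[{"rx":0,"ry":0,"rz":0,"tx":0,"ty":0,"tz":0.002,"claw":-1},{"rx":0,"ry":0,"rz":0,"tx":0,"ty":0,"tz":0.004,"claw":-1}]';  python3 -c "
from h import *
st()"
```

```text
clock: 6.82
eef_pos: [0.5428, 0.0341, 0.0792]
orientation: [0.0, 0.262, 0.965, 0.0]
ft_force: [0.5, -0.7, 0.4]
grip_width: 0.002
clock: 7.08
eef_pos: [0.5428, 0.0341, 0.0772]
orientation: [0.0, 0.262, 0.965, 0.0]
ft_force: [-0.0, -0.8, 0.6]
grip_width: 0.008
t 7.08 case-frame tcp [-0.0049  0.0002  0.0652] z 0.0772 f [-0.03 -0.79  0.63] j [ 0.19  0.91 -0.58  1.92  0.9   0.59  0.04] g 0.01
```

No stop yet, so I keep going in 1 mm steps.

```bash
for i in 1 2; do :; done; python3 -m crank '[{"rx":0,"ry":0,"rz":0,"tx":0,"ty":0,"tz":0.002,"claw":-1},{"rx":0,"ry":0,"rz":0,"tx":0,"ty":0,"tz":0.002,"claw":-1}]'; python3 -m crank '[{"rx":0,"ry":0,"rz":0,"tx":0,"ty":0,"tz":0.002,"claw":-1},{"rx":0,"ry":0,"rz":0,"tx":0,"ty":0,"tz":0.002,"claw":-1}]';  python3 -c "
from h import *
st()"
```

```text
clock: 7.32
eef_pos: [0.5428, 0.034, 0.0768]
orientation: [0.0, 0.262, 0.965, -0.0]
ft_force: [-0.6, -0.2, 6.1]
grip_width: 0.007
clock: 7.58
eef_pos: [0.5429, 0.034, 0.0766]
orientation: [0.001, 0.262, 0.965, -0.0]
ft_force: [-2.1, -2.0, 13.9]
grip_width: 0.002
t 7.58 case-frame tcp [-0.0049  0.0002  0.0646] z 0.0766 f [-2.11 -2.02 13.86] j [ 0.19  0.91 -0.58  1.92  0.9   0.59  0.04] g 0.0
```

The flap meets its stop at tip z 0.0656 with a 14 N press, which is the expected height for folded flat. I'll retreat upward and look.

```bash
python3 -m crank '[{"rx":0,"ry":0,"rz":0,"tx":0,"ty":0,"tz":-0.02,"claw":-1},{"rx":0,"ry":0,"rz":0,"tx":0.02,"ty":0,"tz":-0.12,"claw":-1},{"rx":0,"ry":0,"rz":0,"tx":0.03,"ty":0,"tz":-0.24,"claw":-1},{"rx":0,"ry":0,"rz":0,"tx":0.03,"ty":0,"tz":-0.36,"claw":-1},{"rx":0,"ry":0,"rz":0,"tx":0.03,"ty":0,"tz":-0.41,"claw":-1},{"rx":0,"ry":0,"rz":0,"tx":0.03,"ty":0,"tz":-0.41,"claw":-1}]'
python3 - <<'E'
from h import *
s=st()
a=vision.camera("scene")[:,:,::-1]; cv2.imwrite("pics/s6.png",cv2.resize(a[130:310,220:420],None,fx=3,fy=3,interpolation=cv2.INTER_CUBIC))
st()
E
```

```text
clock: 8.32
eef_pos: [0.5306, 0.042, 0.282]
orientation: [0.002, 0.262, 0.965, 0.001]
ft_force: [0.6, 0.4, -0.0]
grip_width: 0.002
t 8.32 case-frame tcp [-0.0194  0.0009  0.27  ] z 0.282 f [ 0.59  0.41 -0.04] j [ 0.33  0.63 -0.84  1.79  0.56  0.97  0.31] g 0.0
t 8.38 case-frame tcp [-1.990e-02 -1.000e-04  2.683e-01] z 0.2803 f [-0.02  0.29  0.21] j [ 0.33  0.63 -0.84  1.79  0.56  0.97  0.31] g 0.0
```

View pics/s6.png

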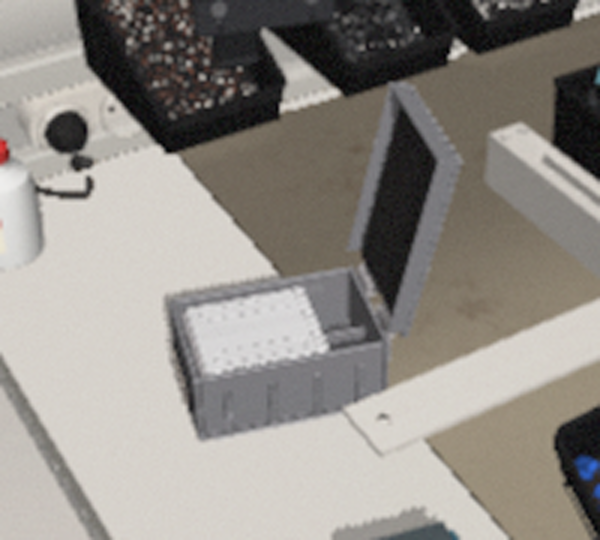

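The flap lies flat in the case, with its free edge from (300,288) to (328,345). I'll check that edge by ray casting, and measure the cover again.

Run:
```python
from h import *
np.set_printoptions(precision=4,suppress=True)
s=cam("scene"); f=lambda p:(220+p[0]/3,130+p[1]/3)
for p in [(300,288),(328,345),(185,305),(203,374)]: print("flap",toc(plane(s,f(p),.0656)))
for p in [(167,297),(202,378),(385,340),(352,268)]: print("rim",toc(plane(s,f(p),.0696)))
for p in [(392,83),(457,155)]: # cover top far/outer edge on plane z
    for z in [.20,.21]: print("cover",toc(plane(s,f(p),z)))
print(row(w(.145,0,.27),Rtool()))
```

```text
flap [0.0257 0.0361 0.0536]
flap [ 0.0279 -0.0253  0.0536]
flap [-0.0543  0.0405  0.0536]
flap [-0.0568 -0.0296  0.0536]
rim [-0.065   0.0475  0.0576]
rim [-0.0588 -0.0372  0.0576]
rim [ 0.0638 -0.0353  0.0576]
rim [0.065  0.0424 0.0576]
cover [0.0971 0.0639 0.188 ]
cover [0.0915 0.0481 0.198 ]
cover [ 0.1084 -0.0259  0.188 ]
cover [ 0.1026 -0.0396  0.198 ]
[-0.      0.0001 -0.0015 -0.3298  0.0033 -0.0032]
```

The flap edge measures x of 26–28 mm against 27 expected, so it is flat. Now I move over the cover, then down behind it.

```bash
python3 -m crank '[{"rx":0,"ry":0,"rz":0,"tx":-0.11,"ty":0.008,"tz":-0.02,"claw":-1},{"rx":0,"ry":0,"rz":0,"tx":-0.22,"ty":0.008,"tz":-0.02,"claw":-1},{"rx":0,"ry":0,"rz":0,"tx":-0.33,"ty":0.008,"tz":-0.003,"claw":-1},{"rx":0,"ry":0,"rz":0,"tx":-0.33,"ty":0.008,"tz":-0.003,"claw":-1},{"rx":0,"ry":0,"rz":0,"tx":-0.33,"ty":0.008,"tz":-0.003,"claw":-1}]'
python3 - <<'E'
from h import *
s=st()
a=vision.camera("scene")[:,:,::-1]; cv2.imwrite("pics/s7.png",cv2.resize(a[90:300,220:460],None,fx=3,fy=2.8,interpolation=cv2.INTER_CUBIC))
E
```

```text
clock: 9.0
eef_pos: [0.6729, -0.0375, 0.2796]
orientation: [-0.002, 0.261, 0.965, -0.0]
ft_force: [-0.5, 0.7, 1.2]
grip_width: 0.004
t 9.0 case-frame tcp [0.1435 0.0027 0.2676] z 0.2796 f [-0.53  0.68  1.23] j [ 0.36  0.83 -0.8   1.34  0.59  1.22  0.57] g 0.0
```

View pics/s7.png

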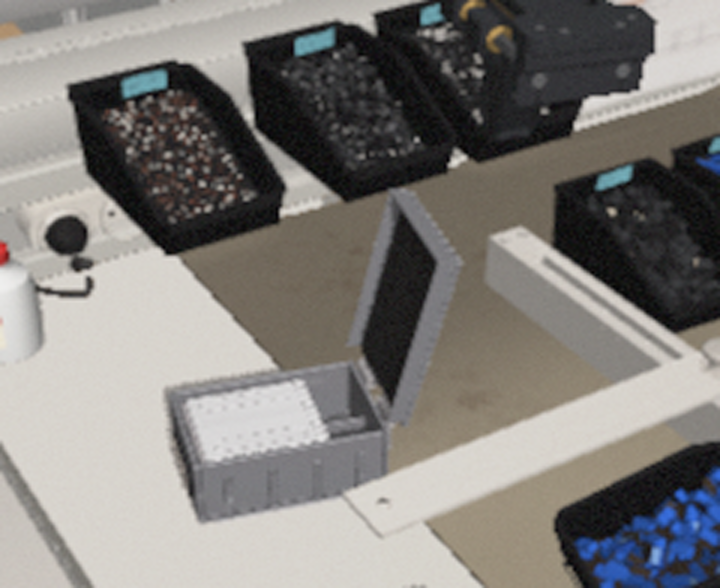

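```bash
python3 -m crank '[{"rx":0,"ry":0,"rz":0,"tx":0,"ty":0,"tz":0.08,"claw":-1},{"rx":0,"ry":0,"rz":0,"tx":0,"ty":0,"tz":0.14,"claw":-1},{"rx":0,"ry":0,"rz":0,"tx":0,"ty":0,"tz":0.16,"claw":-1},{"rx":0,"ry":0,"rz":0,"tx":0,"ty":0,"tz":0.16,"claw":-1}]'
python3 - <<'E'
from h import *
s=st()
a=vision.camera("scene")[:,:,::-1]; cv2.imwrite("pics/s8.png",cv2.resize(a[90:300,220:460],None,fx=3,fy=2.8,interpolation=cv2.INTER_CUBIC))
c=toc(s["eef_pos"]); r=.12
for th in [1.74,1.65,1.57,1.5,1.4,1.3,1.2,1.1,1.0,.9,.8,.7,.6,.5,.4,.3,.2,.1,.05,0]:
    P=np.array([.07,.06])+r*np.array([-np.cos(th),np.sin(th)])+.006*np.array([np.sin(th),np.cos(th)]); x,z=P[0]+.009,P[1]+.011
    print(th,"tx",round(-(x-c[0])/.5,3),"tz",round(-(z-c[2])/.5,3),"case",round(x,4),round(z,4))
E
```

```text
clock: 9.55
eef_pos: [0.6738, -0.0376, 0.202]
orientation: [-0.0, 0.261, 0.965, 0.0]
ft_force: [-0.3, -0.1, -0.2]
grip_width: 0.005
t 9.55 case-frame tcp [0.1444 0.0031 0.19  ] z 0.202 f [-0.32 -0.13 -0.16] j [ 0.35  0.9  -0.76  1.43  0.66  1.07  0.51] g 0.01
1.74 tx 0.078 tz 0.003 case 0.1051 0.1883
1.65 tx 0.1 tz -0.0 case 0.0945 0.1901
1.57 tx 0.119 tz -0.002 case 0.0849 0.191
1.5 tx 0.136 tz -0.002 case 0.0765 0.1911
1.4 tx 0.16 tz -0.001 case 0.0645 0.1903
1.3 tx 0.183 tz 0.003 case 0.0527 0.1882
1.2 tx 0.207 tz 0.01 case 0.0411 0.185
1.1 tx 0.229 tz 0.019 case 0.0299 0.1807
1.0 tx 0.25 tz 0.029 case 0.0192 0.1752
0.9 tx 0.271 tz 0.042 case 0.0091 0.1687
0.8 tx 0.289 tz 0.057 case -0.0003 0.1613
0.7 tx 0.307 tz 0.074 case -0.0089 0.1529
0.6 tx 0.322 tz 0.093 case -0.0167 0.1437
0.5 tx 0.336 tz 0.112 case -0.0234 0.1338
0.4 tx 0.347 tz 0.133 case -0.0292 0.1233
0.3 tx 0.356 tz 0.156 case -0.0339 0.1122
0.2 tx 0.364 tz 0.178 case -0.0374 0.1007
0.1 tx 0.368 tz 0.202 case -0.0398 0.089
0.05 tx 0.37 tz 0.214 case -0.0406 0.083
0 tx 0.371 tz 0.226 case -0.041 0.077
```

View pics/s8.png

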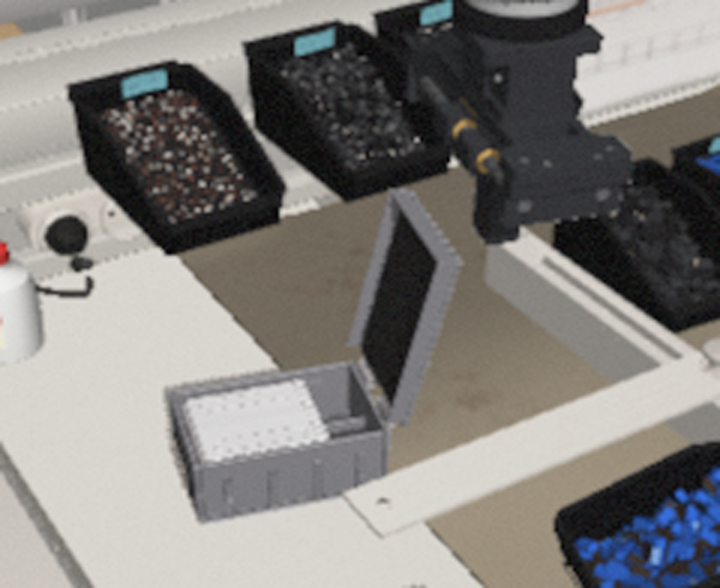

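The closed fingertips (495,235) stand behind the cover (top edge (395,190) to (457,262)). I'll approach and start pushing.

```bash
python3 -m crank '[{"rx":0,"ry":0,"rz":0,"tx":0.02,"ty":0,"tz":0,"claw":-1},{"rx":0,"ry":0,"rz":0,"tx":0.04,"ty":0,"tz":0,"claw":-1},{"rx":0,"ry":0,"rz":0,"tx":0.05,"ty":0,"tz":0,"claw":-1},{"rx":0,"ry":0,"rz":0,"tx":0.06,"ty":0,"tz":0,"claw":-1},{"rx":0,"ry":0,"rz":0,"tx":0.07,"ty":0,"tz":0,"claw":-1},{"rx":0,"ry":0,"rz":0,"tx":0.08,"ty":0,"tz":0,"claw":-1},{"rx":0,"ry":0,"rz":0,"tx":0.09,"ty":0,"tz":0,"claw":-1},{"rx":0,"ry":0,"rz":0,"tx":0.1,"ty":0,"tz":0,"claw":-1}]'
python3 - <<'E'
from h import *
s=st()
a=vision.camera("scene")[:,:,::-1]; cv2.imwrite("pics/s9.png",cv2.resize(a[90:300,220:460],None,fx=3,fy=2.8,interpolation=cv2.INTER_CUBIC))
E
```

```text
clock: 10.6
eef_pos: [0.6308, -0.0129, 0.2017]
orientation: [-0.0, 0.262, 0.965, -0.0]
ft_force: [1.6, -0.9, 1.6]
grip_width: 0.008
t 10.6 case-frame tcp [0.0948 0.0031 0.1897] z 0.2017 f [ 1.6  -0.95  1.6 ] j [ 0.34  0.85 -0.76  1.58  0.67  0.99  0.41] g 0.01
```

View pics/s9.png

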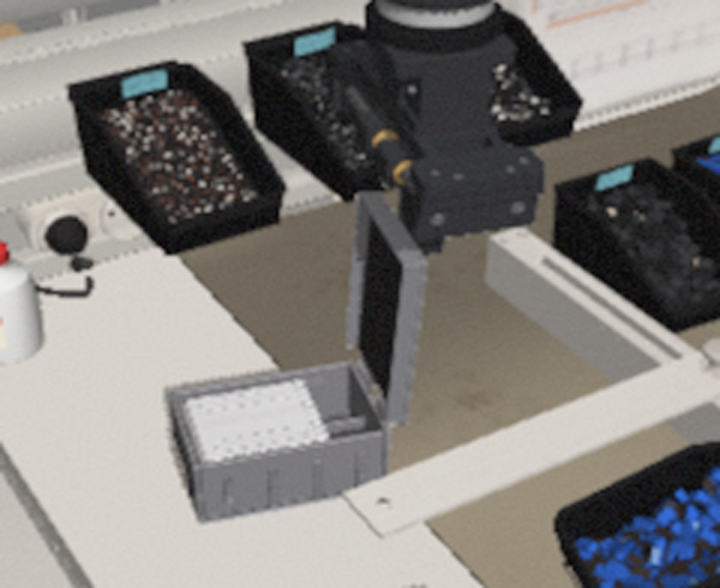

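The cover is now about upright and following the fingertips. I'll continue on the arc.

```bash
python3 -m crank '[{"rx":0,"ry":0,"rz":0,"tx":0.012,"ty":0,"tz":-0.001,"claw":-1},{"rx":0,"ry":0,"rz":0,"tx":0.024,"ty":0,"tz":-0.002,"claw":-1},{"rx":0,"ry":0,"rz":0,"tx":0.036,"ty":0,"tz":-0.002,"claw":-1},{"rx":0,"ry":0,"rz":0,"tx":0.048,"ty":0,"tz":-0.002,"claw":-1},{"rx":0,"ry":0,"rz":0,"tx":0.06,"ty":0,"tz":-0.001,"claw":-1},{"rx":0,"ry":0,"rz":0,"tx":0.072,"ty":0,"tz":0.001,"claw":-1},{"rx":0,"ry":0,"rz":0,"tx":0.083,"ty":0,"tz":0.003,"claw":-1},{"rx":0,"ry":0,"rz":0,"tx":0.095,"ty":0,"tz":0.006,"claw":-1},{"rx":0,"ry":0,"rz":0,"tx":0.107,"ty":0,"tz":0.01,"claw":-1}]'
python3 - <<'E'
from h import *
s=st()
a=vision.camera("scene")[:,:,::-1]; cv2.imwrite("pics/s10.png",cv2.resize(a[90:300,220:460],None,fx=3,fy=2.8,interpolation=cv2.INTER_CUBIC))
E
```

```text
clock: 11.78
eef_pos: [0.5845, 0.0141, 0.1967]
orientation: [-0.0, 0.262, 0.965, -0.0]
ft_force: [0.7, -1.3, 0.3]
grip_width: 0.005
t 11.78 case-frame tcp [0.0412 0.0035 0.1847] z 0.1967 f [ 0.68 -1.33  0.3 ] j [ 0.32  0.8  -0.76  1.73  0.68  0.9   0.31] g 0.01
```

View pics/s10.png

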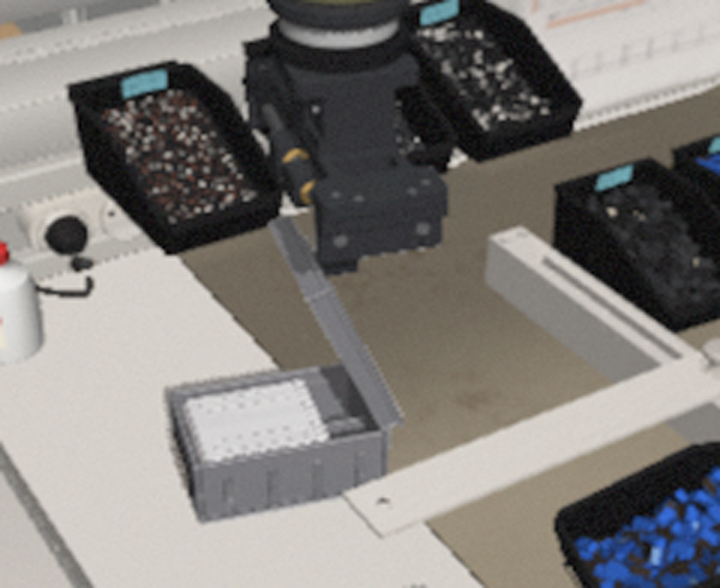

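```bash
python3 -m crank '[{"rx":0,"ry":0,"rz":0,"tx":0.011,"ty":0,"tz":0.004,"claw":-1},{"rx":0,"ry":0,"rz":0,"tx":0.022,"ty":0,"tz":0.009,"claw":-1},{"rx":0,"ry":0,"rz":0,"tx":0.033,"ty":0,"tz":0.014,"claw":-1},{"rx":0,"ry":0,"rz":0,"tx":0.043,"ty":0,"tz":0.019,"claw":-1},{"rx":0,"ry":0,"rz":0,"tx":0.054,"ty":0,"tz":0.026,"claw":-1},{"rx":0,"ry":0,"rz":0,"tx":0.064,"ty":0,"tz":0.032,"claw":-1},{"rx":0,"ry":0,"rz":0,"tx":0.073,"ty":0,"tz":0.039,"claw":-1},{"rx":0,"ry":0,"rz":0,"tx":0.082,"ty":0,"tz":0.047,"claw":-1},{"rx":0,"ry":0,"rz":0,"tx":0.091,"ty":0,"tz":0.055,"claw":-1},{"rx":0,"ry":0,"rz":0,"tx":0.1,"ty":0,"tz":0.064,"claw":-1}]'; python3 -m crank '[{"rx":0,"ry":0,"rz":0,"tx":0.008,"ty":0,"tz":0.009,"claw":-1},{"rx":0,"ry":0,"rz":0,"tx":0.015,"ty":0,"tz":0.019,"claw":-1},{"rx":0,"ry":0,"rz":0,"tx":0.022,"ty":0,"tz":0.028,"claw":-1},{"rx":0,"ry":0,"rz":0,"tx":0.029,"ty":0,"tz":0.038,"claw":-1}]'
python3 - <<'E'
from h import *
s=st()
a=vision.camera("scene")[:,:,::-1]; cv2.imwrite("pics/s11.png",cv2.resize(a[90:300,220:460],None,fx=3,fy=2.8,interpolation=cv2.INTER_CUBIC))
E
```

```text
clock: 13.08
eef_pos: [0.5415, 0.0394, 0.1644]
orientation: [0.0, 0.262, 0.965, -0.0]
ft_force: [1.1, -1.4, 0.7]
grip_width: 0.003
clock: 13.58
eef_pos: [0.5291, 0.0467, 0.1454]
orientation: [0.0, 0.262, 0.965, 0.0]
ft_force: [0.6, -1.6, -0.0]
grip_width: 0.011
t 13.57 case-frame tcp [-0.0231  0.0043  0.1334] z 0.1454 f [ 0.62 -1.56 -0.03] j [ 0.22  0.81 -0.68  1.93  0.79  0.7   0.1 ] g 0.01
```

View pics/s11.png

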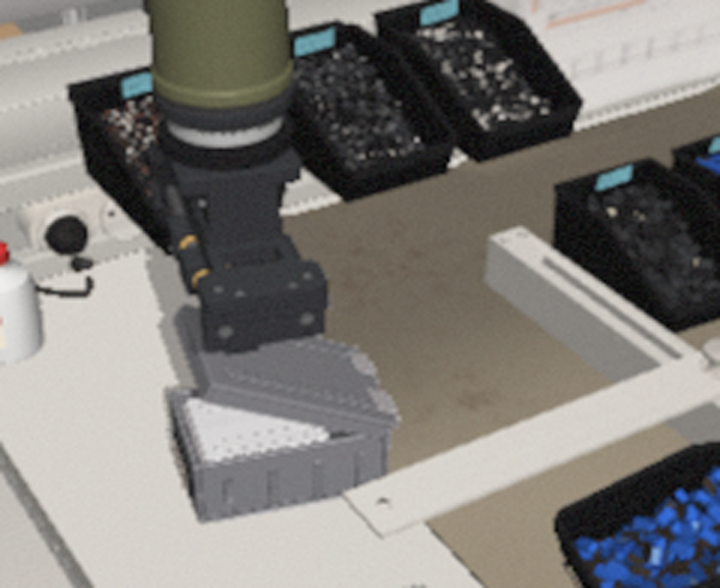

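```bash
python3 -m crank '[{"rx":0,"ry":0,"rz":0,"tx":0.006,"ty":0,"tz":0.01,"claw":-1},{"rx":0,"ry":0,"rz":0,"tx":0.011,"ty":0,"tz":0.02,"claw":-1},{"rx":0,"ry":0,"rz":0,"tx":0.016,"ty":0,"tz":0.031,"claw":-1},{"rx":0,"ry":0,"rz":0,"tx":0.02,"ty":0,"tz":0.041,"claw":-1},{"rx":0,"ry":0,"rz":0,"tx":0.024,"ty":0,"tz":0.051,"claw":-1},{"rx":0,"ry":0,"rz":0,"tx":0.027,"ty":0,"tz":0.06,"claw":-1},{"rx":0,"ry":0,"rz":0,"tx":0.029,"ty":0,"tz":0.068,"claw":-1},{"rx":0,"ry":0,"rz":0,"tx":0.03,"ty":0,"tz":0.076,"claw":-1},{"rx":0,"ry":0,"rz":0,"tx":0.031,"ty":0,"tz":0.082,"claw":-1},{"rx":0,"ry":0,"rz":0,"tx":0.032,"ty":0,"tz":0.087,"claw":-1}]'; python3 -m crank '[{"rx":0,"ry":0,"rz":0,"tx":0,"ty":0,"tz":0.004,"claw":-1},{"rx":0,"ry":0,"rz":0,"tx":0.001,"ty":0,"tz":0.008,"claw":-1},{"rx":0,"ry":0,"rz":0,"tx":0.001,"ty":0,"tz":0.012,"claw":-1}]'
python3 - <<'E'
from h import *
s=st()
a=vision.camera("scene")[:,:,::-1]; cv2.imwrite("pics/s12.png",cv2.resize(a[90:300,220:460],None,fx=3,fy=2.8,interpolation=cv2.INTER_CUBIC))
E
```

```text
clock: 14.88
eef_pos: [0.5152, 0.0548, 0.102]
orientation: [-0.0, 0.262, 0.965, -0.0]
ft_force: [0.1, -0.9, 0.9]
grip_width: 0.005
clock: 15.25
eef_pos: [0.515, 0.055, 0.0961]
orientation: [0.0, 0.262, 0.965, 0.0]
ft_force: [-0.8, -0.0, 1.3]
grip_width: 0.011
t 15.25 case-frame tcp [-0.0394  0.0045  0.0841] z 0.0961 f [-0.77 -0.03  1.32] j [ 0.15  0.86 -0.59  1.99  0.9   0.57 -0.03] g 0.01
```

View pics/s12.png

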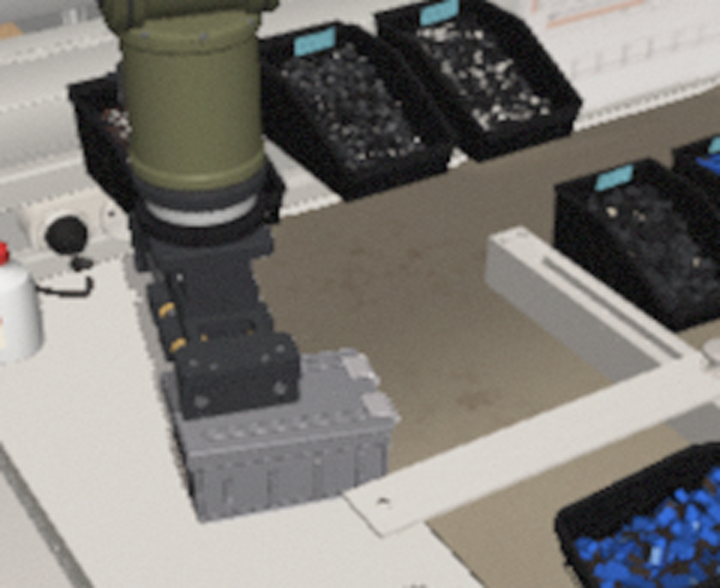

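Nearly shut, about 7 mm left. I'll make slow 1 mm steps.

```bash
python3 -m crank '[{"rx":0,"ry":0,"rz":0,"tx":0,"ty":0,"tz":0.002,"claw":-1},{"rx":0,"ry":0,"rz":0,"tx":0,"ty":0,"tz":0.004,"claw":-1},{"rx":0,"ry":0,"rz":0,"tx":0,"ty":0,"tz":0.006,"claw":-1},{"rx":0,"ry":0,"rz":0,"tx":0,"ty":0,"tz":0.008,"claw":-1},{"rx":0,"ry":0,"rz":0,"tx":0,"ty":0,"tz":0.010,"claw":-1}]'; python3 -m crank '[{"rx":0,"ry":0,"rz":0,"tx":0,"ty":0,"tz":0.002,"claw":-1},{"rx":0,"ry":0,"rz":0,"tx":0,"ty":0,"tz":0.002,"claw":-1}]'; python3 -m crank '[{"rx":0,"ry":0,"rz":0,"tx":0,"ty":0,"tz":0.002,"claw":-1},{"rx":0,"ry":0,"rz":0,"tx":0,"ty":0,"tz":0.002,"claw":-1}]'
```

```text
clock: 15.92
eef_pos: [0.515, 0.0549, 0.0911]
orientation: [0.0, 0.262, 0.965, -0.0]
ft_force: [-0.4, 0.3, 0.2]
grip_width: 0.005
clock: 16.18
eef_pos: [0.515, 0.0548, 0.0901]
orientation: [0.0, 0.262, 0.965, -0.0]
ft_force: [-0.2, -0.3, 0.5]
grip_width: 0.003
clock: 16.42
eef_pos: [0.515, 0.0548, 0.0891]
orientation: [0.0, 0.262, 0.965, -0.0]
ft_force: [0.5, -0.4, 0.1]
grip_width: 0.006
```

```bash
python3 -m crank '[{"rx":0,"ry":0,"rz":0,"tx":0,"ty":0,"tz":0.002,"claw":-1},{"rx":0,"ry":0,"rz":0,"tx":0,"ty":0,"tz":0.002,"claw":-1}]'; python3 -m crank '[{"rx":0,"ry":0,"rz":0,"tx":0,"ty":0,"tz":0.002,"claw":-1},{"rx":0,"ry":0,"rz":0,"tx":0,"ty":0,"tz":0.002,"claw":-1}]'; python3 -c "
from h import *
st()"
```

```text
clock: 16.68
eef_pos: [0.515, 0.0548, 0.0885]
orientation: [0.0, 0.262, 0.965, -0.0]
ft_force: [-0.6, -1.1, 3.7]
grip_width: 0.004
clock: 16.92
eef_pos: [0.5151, 0.0548, 0.0884]
orientation: [0.001, 0.262, 0.965, -0.0]
ft_force: [-2.8, -1.8, 14.2]
grip_width: 0.003
t 16.93 case-frame tcp [-0.0393  0.0043  0.0764] z 0.0884 f [-2.76 -1.82 14.24] j [ 0.14  0.87 -0.57  2.    0.92  0.55 -0.05] g 0.0
```

The stop is at tip z 0.0774, against 0.0776 expected for fully shut. I'll back off straight up and away, then look.

```bash
python3 -m crank '[{"rx":0,"ry":0,"rz":0,"tx":0,"ty":0,"tz":-0.01,"claw":-1},{"rx":0,"ry":0,"rz":0,"tx":0,"ty":0,"tz":-0.08,"claw":-1},{"rx":0,"ry":0,"rz":0,"tx":0,"ty":0,"tz":-0.2,"claw":-1},{"rx":0,"ry":0,"rz":0,"tx":0.05,"ty":0,"tz":-0.32,"claw":-1},{"rx":0,"ry":0,"rz":0,"tx":0.1,"ty":0,"tz":-0.4,"claw":-1},{"rx":0,"ry":0,"rz":0,"tx":0.1,"ty":-0.1,"tz":-0.4,"claw":-1},{"rx":0,"ry":0,"rz":0,"tx":0.1,"ty":-0.2,"tz":-0.4,"claw":-1},{"rx":0,"ry":0,"rz":0,"tx":0.1,"ty":-0.3,"tz":-0.4,"claw":-1},{"rx":0,"ry":0,"rz":0,"tx":0.1,"ty":-0.3,"tz":-0.4,"claw":-1}]'
python3 - <<'E'
from h import *
s=st()
a=vision.camera("scene")[:,:,::-1]; cv2.imwrite("pics/s13f.png",a); cv2.imwrite("pics/s13.png",cv2.resize(a[130:310,220:420],None,fx=3,fy=3,interpolation=cv2.INTER_CUBIC))
cv2.imwrite("pics/t13.png",vision.camera("top")[:,:,::-1])
E
```

```text
clock: 18.05
eef_pos: [0.3935, -0.0531, 0.2866]
orientation: [-0.001, 0.265, 0.964, -0.002]
ft_force: [0.3, 0.9, -0.2]
grip_width: 0.006
t 18.05 case-frame tcp [-0.0912 -0.1497  0.2746] z 0.2866 f [ 0.31  0.89 -0.15] j [ 0.65  0.45 -0.92  2.13  0.51  0.8   0.44] g 0.01
```

View pics/s13.png

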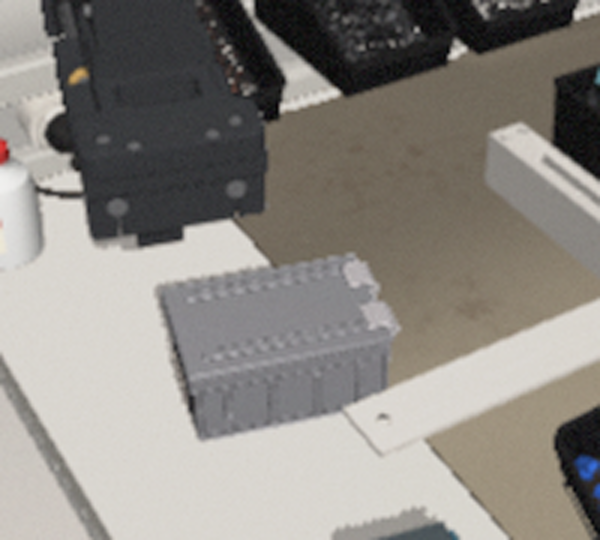

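View pics/s13f.png

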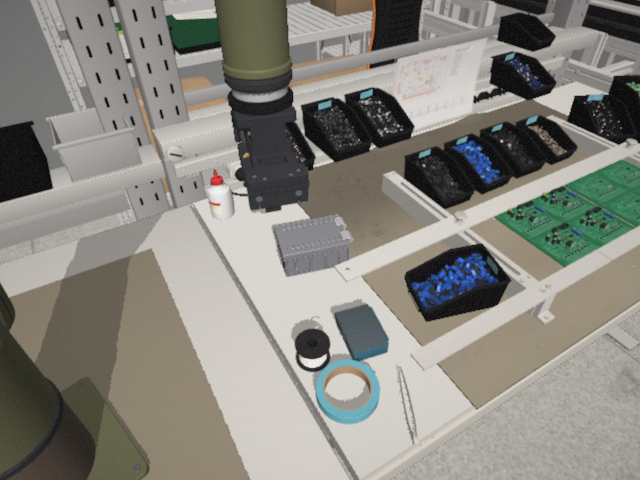

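View pics/t13.png

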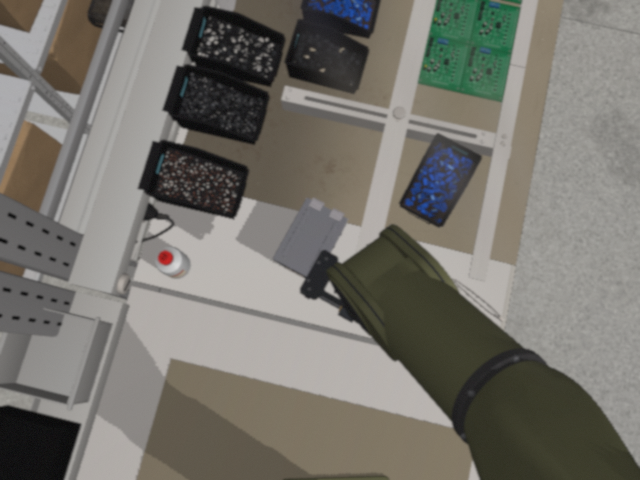

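```bash
python3 -m crank '[{"rx":0,"ry":0,"rz":0,"tx":0,"ty":0,"tz":0,"claw":-1},{"rx":0,"ry":0,"rz":0,"tx":0,"ty":0,"tz":0,"claw":-1}]'
python3 - <<'E'
from h import *
s=cam("scene"); f=lambda p:(220+p[0]/3,130+p[1]/3)
for p in [(157,287),(192,382),(392,335)]: print(toc(plane(s,f(p),.0776)).round(4))
from station import order
print(order.finish_job())
E
```

```text
clock: 18.4
eef_pos: [0.3967, -0.0481, 0.2873]
orientation: [0.0, 0.261, 0.965, 0.0]
ft_force: [-0.2, 0.2, -0.1]
grip_width: 0.001
[-0.0708  0.0503  0.0656]
[-0.0668 -0.0474  0.0656]
[ 0.0667 -0.0403  0.0656]
the job is handed in; nothing more can be done
None
```

The parts case is closed and I handed the job in at about 18.4 s. I folded the inner flap flat first, then swung the cover shut over it, pushing only with the closed fingertips.

- **Flap:** it met its stop at a fingertip height of 65.6 mm. I read its free edge at x of 26–28 mm in the case frame, against 27 mm expected for flat.
- **Cover:** it met its stop at a fingertip height of 77.4 mm, against 77.6 mm expected for fully shut. After I backed off, I read its near edge at x of −67 to −71 mm, against −70 mm expected.
- **Force:** both parts went the last few millimetres in 1 mm steps, and the highest wrist force I read was about 14 N, when pressing on the stops.
- **Bench:** in the last pictures the bystanders in view look unmoved, and the arm stands clear with no contact force. I did not measure their positions again. The parts inside the case can't be seen now that it is shut.
- **Disagreement:** the single-view scene readings put some points about 5 mm further to the case's left (+y) than my two-view fit. I moved the push on the cover about 4 mm that way, and it made no difference to the result.

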